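Index a bolt-circle plate to its next hole for drilling

TASK

The last hole in the aluminium plate is drilled; set the indexing fixture up for the next one. Press the red plunger in and, keeping it in until its pin has left the hole, push the table round counter-clockwise (seen from above) by exactly one hole, so that the plunger springs back up in the next hole; then push the drill guide by its knob round to its stop over the plate. Do it all by pressing and pushing with the fingers: do not grip the plunger, the handle or the guide knob, do not lift the plate out of its nest, and leave the other things on the bench where they are.

Things in the scene. Friction and masses are not known exactly. Their poses are not given: they have to be found in the camera images.
- base: fixed green cast base of the indexing fixture, 292 mm round; origin under its centre, on the table's upright turning axis, z up. On it lies a steel ring (top 35 mm high) with twelve holes on a 125 mm radius, 30 degrees apart. A 196 mm round steel table (top 50 mm high) turns on it; its dark lug (top 53 mm high) reaches out over the ring and carries the red plunger and the black handle
- table (a joint): turn of the table about the base's origin, rad: 0 at the start, growing counter-clockwise seen from above (handle ahead of plunger); the next hole is at +0.524 (30 degrees). The plunger's pin locks it with about 0.01 rad of play; freed, it turns against a light friction (under 2 N at the handle) and stays where it is left
- plunger_top (a point): centre of the flat top of the red plunger button, 30 mm across, 78 mm above the bench when up, 125 mm from the table's axis (at the start -62 mm in x and -108 mm in y from the base's origin, in the base's frame). It moves with the button
- plunger (a joint): how far the red plunger is pressed straight down, m: 0 up (pin in a hole) to 0.010 at its stop; from about 0.008 the pin is clear and the table can turn. Spring 4 N at the top, 8 N at the stop. Let go between two holes it stays down at about 0.008, the pin sliding under the ring, and springs up by itself at the next hole, which stops the table there
- handle_top (a point): centre of the top of the upright black handle post on the lug, 14 mm thick, from 60 to 112 mm above the bench, fixed to the table; its axis is 30 mm from the plunger's axis, on the side towards which the table is to turn (counter-clockwise), so a finger pressing the plunger can push against it
- guide (a joint): swing angle of the drill guide arm about its upright column, rad: 0 at the stop with the bush over the drilling place, growing as the arm swings out clockwise (seen from above) towards the robot; it starts at 0.7 to 0.95. A light friction (about 1 N at the knob) keeps it where it is left
- guide_knob_top (a point): centre of the top of the upright black knob at the free end of the aluminium guide arm, 16 mm thick, from the arm's top at 100 mm to 141 mm above the bench, 152 mm from the column's axis. It is pushed sideways, counter-clockwise about the column
- guide_pivot (a point): the foot of the guide's upright column on its axis (60 mm in x and 158 mm in y from the base's origin, in the base's frame); the column is 120 mm high
- bush (a point): centre of the lower end of the steel drill bush in the guide arm, 67 mm above the bench, 127 mm from the column's axis
- plate: the loose square aluminium plate, 110 x 110 x 12 mm, 0.38 kg; origin at the centre of its underside, 50 mm above the bench. It lies between four brass corners on the table and turns with it. Holes on a 42 mm radius: four drilled (dark), eight marked with crosses
- next_mark (a point): the cross on the plate's top (62 mm above the bench) where the next hole is to be drilled; at the end it lies under the bush
- oil_can: loose oil can, 76 mm round, 125 mm high, origin under its centre; leave alone
- bit_case: loose wooden drill bit case, 124 x 220 x 48 mm, origin under its centre; leave alone
- try_square: loose try square lying flat, 178 x 110 x 22 mm, origin under its centre; leave alone
- pencil: loose carpenter's pencil, 158 mm long, origin under its centre; leave alone
- screw_jar: loose glass screw jar behind the fixture, 70 mm round, 100 mm high, origin under its centre; leave alone
- pliers: loose pliers lying flat, 55 x 187 x 12 mm, origin under their centre; leave alone

How it is judged:
On the way, in this order (a step that is already met when the one before it is completed fails the run):
1. the red plunger is pressed in, with the table still at its old hole and the guide still swung out (value of joint plunger above 0.0075 m and value of joint table below 0.1 rad and value of joint guide above 0.4 rad), for 0.02 s.
2. the table is at the next hole with the plunger sprung up in it, the guide still swung out (value of joint table between 0.494 and 0.554 rad and value of joint plunger below 0.0015 m and value of joint guide above 0.3 rad), for 0.1 s.
3. the drill guide is at its stop (value of joint guide below 0.03 rad), for 0.2 s.
At the end, for the whole second after the job is handed in: The table stands one hole on (0.524 rad, within 0.03), the plunger has sprung up in that hole (within 1.5 mm), the guide is at its stop (within 0.03 rad) with the bush over the next cross (within 5 mm), and the plate lies at rest in its nest (value of joint table between 0.494 and 0.554 rad and value of joint plunger below 0.0015 m and value of joint guide below 0.03 rad and horizontal distance between bush and next_mark below 0.005 m and z of plate in the frame of base below 0.053 m and linear speed of plate below 0.02 m/s); the robot touches nothing.
It fails at once if the table is turned the wrong way or well past the next hole (beyond 46 degrees) (value of joint table below -0.15 rad or value of joint table above 0.8 rad).
It fails at once if the plunger, the handle or the guide knob is taken between the fingers ((horizontal distance between the grasp point and plunger_top below 0.01 m and z of the grasp point in the frame of plunger_top below 0.012 m) or (horizontal distance between the grasp point and handle_top below 0.009 m and z of the grasp point in the frame of handle_top below 0.012 m) or (horizontal distance between the grasp point and guide_knob_top below 0.009 m and z of the grasp point in the frame of guide_knob_top below 0.012 m)).
It fails at once if the plate is lifted or tipped out of its nest (z of plate in the frame of base above 0.056 m or angle between plate's own z axis and vertical above 0.15 rad).
It fails at once if another thing on the bench is moved more than 3 cm (distance of any of oil_can, bit_case, try_square, pencil, pliers, screw_jar from where it was at the start of the episode above 0.03 m).
It also fails if it takes over 64 s, if anything falls off the work surface, if the arm or the gripper's body presses on something with over 40 N, if the wrist force passes 120 N, or if a joint passes its speed limit or range.

ROBOT

A 7-joint arm with a two-finger parallel gripper is mounted at the origin on a cart in front of the work surface, level with it; the furniture and walls round the work are solid. World frame = base frame: x ahead of the robot, y to its left, z up, the work surface at z = 0. Lengths are in m, angles in rad, forces in N, time in s.
With the tool pointing down it reaches from about 0.4 to 0.85 m from the base axis. Payload 10.4 kg.
Tool frame: the origin (TCP) lies at the very end of the fingers, on their centre line; the grasp point (between the pads) lies 19 mm behind it; z points along the fingers, y is the line along which they close (so a half turn about z gives the same grasp; the last joint's range is limited). The gripper opens to 87 mm and grips with 3 to 60 N. Pads are 19 mm wide; open, the fingers measure 117 mm over their backs; the gripper's body (75 mm by 190 mm) begins 51 mm behind the grasp point.
Start: joints at [-1.279, 0.332, -0.065, 1.46, 0.022, 1.35, -0.088], TCP at [0.194, 0.594, 0.193] pointing down, gripper open.
Joint ranges: [-2.6, 2.6], [-0.5, 2.12], [-1.47, 1.34], [0.16, 2.42], [-1.27, 4.41], [0.06, 2.06], [-2.6, 2.6]. Speed limits (rad/s): [2.22, 2.22, 2.79, 2.79, 3.14, 3.14, 3.14].

INTERFACE

Orientations are given as a unit quaternion [x, y, z, w].
In Python, from bench import * gives the robot as it stands.
- The arm moves only by the tool step_arm, never from a script. Its arguments are lists of equal length, an entry for each row: "delta_pos": the shift along the world's x, y, z in units of 25 mm (1.0 is 25 mm), a list of three; "turn": the turn about the world's z in units of 0.12 rad (1.0 is 0.12 rad). In form: {"delta_pos": [[tx, ty, tz], ...], "turn": [turn, ...]}. A call has 1 to 12 rows; each row shifts and turns the commanded pose from where the row before left it; what a row does not reach is not made up. A row lasts 1/10 s, in which the tool goes at most 50 mm and 8.59 degrees, less where a joint would pass 70% of its speed; a pose out of reach is approached as far as the arm can. A call with a number of a shift or a turn outside -1 to 1 is refused whole. A call with a gripper value outside its range is refused whole. "grip" is the closure, from 0 (fully open) to 1 (shut), set as the call begins (left out, the last holds). The fingers move at their own pace and stop on an object; "newtons" is the grip in N (left out, the last holds). Time passes only in rows, so rows that do not move let the fingers close. It gives the time, the measured TCP pose, the force, the opening and the grip force at its end, in the units of the state.
- read_state(): the state, without advancing time (a new reading comes with each control period).
- camera(name): name is "scene" or "side" or "wrist"; returns a dict with "image" (384x512x3 uint8, red, green, blue), "z_map" (384x512 float32, m along the optical axis (not along the pixel's ray), 0 where there is no reading), "mtx" (3x3 intrinsics, pixels), "view" (4x4, takes a point from world to camera coordinates). Camera axes: x right, y up, looking along -z (the intrinsics and any distortion apply to the point x, -y, -z); pixel columns grow to the right and rows downward; lengths in m; the calibration is good to about 2 mm. A picture is of the moment at which its call begins.
- close_job(): hands the job in; it is judged then, once.
The state is a dict: "time": time; "joint_positions": joint angles; "joint_vel": joint speeds; "joint_torque": joint torques, N m; "ee_pos": TCP position; "eef_rot": TCP orientation; "ft_force": force on the tool from outside, world axes, zero at the start; "torque": the same for the moment, N m; "width": finger opening in m; "grip_force": force on a finger pad.
Only numpy, scipy, OpenCV 4.12 (cv2) and the standard library are available. Lean on these libraries where they do the work, as an engineer would, in place of code of your own. Each camera call takes 0.05 s, during which the arm holds its last target. There are 200 camera calls.

## Working session

There is one attempt and no reset: what is moved stays moved. The work goes in short steps, Python scripts to look and compute and a tool call to move; the robot and the scene stay as the last step left them, time stands still between calls to the robot, and variables do not carry over. Pictures are saved under pics/ and viewed, at most 10 in all, crops included, and the job is handed in when it is done.

Besides the shell and the picture viewer there is one more tool, called in YAML: its name, and indented under it one key for each argument. step_arm: Moves the arm, as the interface text tells. Shifts and turns lie within -1 to 1; 1 stands for 25 mm of shift or 0.12 rad of turn. Its arguments: {"type":"object","properties":{"delta_pos":{"type":"array"},"turn":{"type":"array"},"grip":{"type":"number"},"newtons":{"type":"number"}},"required":["delta_pos","turn"]}

```bash
mkdir -p pics; cat > h.py <<'E'
from bench import *
import numpy as np, cv2
def cloud(c):
    z=c["z_map"]; K=c["mtx"]; v,u=np.mgrid[:z.shape[0],:z.shape[1]]
    p=np.stack([(u-K[0,2])/K[0,0]*z,-(v-K[1,2])/K[1,1]*z,-z],-1)
    T=np.linalg.inv(c["view"]); return p@T[:3,:3].T+T[:3,3]
def save(c,n): cv2.imwrite("pics/"+n,c["image"][...,::-1])
E
python3 - <<'E'
from h import *
a=camera("scene");b=camera("side")
np.savez("a.npz",**a);np.savez("b.npz",**b)
cv2.imwrite("pics/1.png",cv2.resize(np.vstack([a["image"],b["image"]]),(450,600) if 0 else (400,600))[...,::-1])
save(a,"a.png");save(b,"b.png")
for c in(a,b):
    P=cloud(c);I=c["image"].astype(int);ok=c["z_map"]>0
    red=(I[...,0]>130)&(I[...,1]<70)&(I[...,2]<70)&ok
    print("red",red.sum(),np.median(P[red],0),P[red].min(0),P[red].max(0))
    top=red&(abs(P[...,2]-.078)<.004); print(top.sum(),P[top].mean(0))
s=read_state();print(s["ee_pos"],s["eef_rot"],s["width"],s["time"])
E
```

```text
red 851 [ 0.48474988  0.24052016 -0.40036889] [ 0.32790701 -0.32905468 -0.41609105] [0.91208372 0.6521965  0.59742336]
28 [ 0.47262727 -0.0120969   0.07691322]
red 378 [0.72951218 0.11333395 0.56509555] [-0.04327981 -0.32993895 -0.27051085] [0.90102482 2.74749997 0.60029315]
36 [ 0.4780831  -0.02007097  0.07945217]
[0.19338056 0.59393649 0.19212733] [ 1.56729992e-01  9.87641289e-01 -6.21541025e-04 -8.64454030e-05] 0.08710683157601824 0.1
```

View pics/a.png

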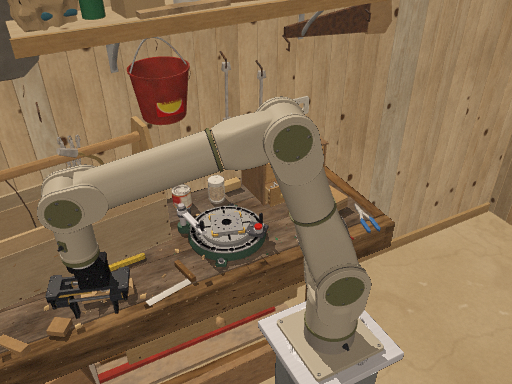

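View pics/b.png

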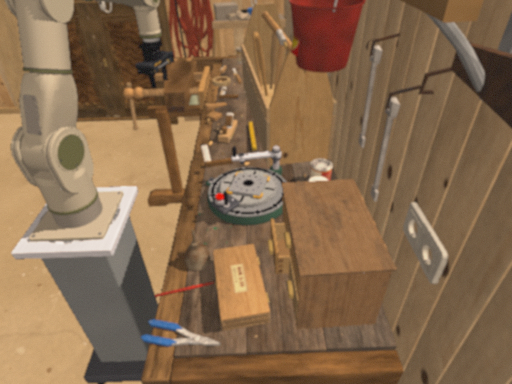

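The scene picture shows the fixture at about (228,232), with the red plunger at (258,227) and the guide arm at upper left around (185,212). The side picture shows the fixture at (247,193), with the plunger at (220,198). I'll zoom in and fit the geometry.

```bash
python3 - <<'E'
from h import *
a=dict(np.load("a.npz"));b=dict(np.load("b.npz"))
ca=cv2.resize(a["image"][165:275,165:280],None,fx=4,fy=4,interpolation=2)[:440,:400]
cb=cv2.resize(b["image"][135:235,195:340],None,fx=4,fy=4,interpolation=2)
ca=cv2.resize(a["image"][170:270,170:275],(400,381)); cb=cv2.resize(b["image"][140:230,195:300],(400,343))
m=np.zeros((381,800,3),np.uint8); m[:381,:400]=ca; m[:343,400:]=cb
cv2.imwrite("pics/c.png",m[...,::-1])
from scipy.optimize import least_squares
for n,c in(("a",a),("b",b)):
    P=cloud(c);I=c["image"].astype(int);ok=c["z_map"]>0
    box=ok&(P[...,0]>.3)&(P[...,0]<.85)&(P[...,1]>-.2)&(P[...,1]<.35)
    r=(I[...,0]>1.8*I[...,1])&(I[...,0]>110)&box&(P[...,2]>.06)&(P[...,2]<.085)&(P[...,1]<.05)
    t=r&(P[...,2]>.075); print(n,"red",r.sum(),t.sum(),P[t].mean(0),(P[t].max(0)+P[t].min(0))/2,np.ptp(P[t],0))
    g=(I[...,1]>I[...,0]+12)&(I[...,1]>=I[...,2])&box&(P[...,2]>.002)&(P[...,2]<.05)
    Q=P[g];print("green",g.sum(),Q.min(0),Q.max(0))
    # outer circle by side wall points
    f=least_squares(lambda p:np.hypot(Q[:,0]-p[0],Q[:,1]-p[1])-.14,[.56,.06],loss="soft_l1",f_scale=.005);print("centre",f.x,abs(f.fun).mean())
    h=box&(P[...,2]>.088)&(P[...,2]<.15)&(P[...,0]<.75)
    for k in range(9):
        pass
    q=P[h];uv=np.argwhere(h);lab=cv2.connectedComponentsWithStats(h.astype(np.uint8))
    for i in range(1,lab[0]):
        s=lab[1]==i
        if s.sum()>4: print(lab[2][i],P[s].mean(0).round(3),P[s].min(0).round(3),P[s].max(0).round(3))
E
```

```text
a red 43 21 [ 0.47235088 -0.01113212  0.07764062] [ 0.47343259 -0.0108165   0.07827735] [0.0261475  0.02546705 0.0056147 ]
green 529 [ 0.40669903 -0.04923128  0.00201173] [0.70627827 0.23075124 0.03606239]
centre [0.56591096 0.07880817] 0.007973680324790459
[253 168  24  20 259] [ 0.687 -0.147  0.12 ] [ 0.659 -0.199  0.089] [ 0.748 -0.128  0.15 ]
[270 186   9   4  21] [ 0.634 -0.169  0.093] [ 0.628 -0.186  0.088] [ 0.642 -0.149  0.098]
[177 203  30  33 306] [0.593 0.199 0.103] [0.503 0.174 0.088] [0.686 0.225 0.139]
[145 207  25  23 327] [0.635 0.309 0.119] [0.622 0.267 0.088] [0.645 0.35  0.15 ]
[259 213   4   7  23] [ 0.492 -0.032  0.099] [ 0.481 -0.038  0.089] [ 0.499 -0.026  0.111]
b red 52 46 [ 0.47696728 -0.01901196  0.08009777] [ 0.47769461 -0.02043709  0.07986441] [0.02732466 0.03600601 0.00705543]
green 374 [ 0.41746204 -0.08474048  0.00208243] [0.69382531 0.19720002 0.03573966]
centre [0.56922063 0.06791166] 0.0036391840795157826
[231 124  64  37 841] [0.647 0.233 0.113] [0.51  0.168 0.088] [0.749 0.337 0.15 ]
[223 190   5   9  35] [ 0.498 -0.04   0.102] [ 0.492 -0.046  0.088] [ 0.504 -0.032  0.116]
[282 202   3  23  44] [ 0.668 -0.163  0.126] [ 0.666 -0.192  0.09 ] [ 0.669 -0.139  0.149]
[270 218   5  13  44] [ 0.637 -0.176  0.099] [ 0.632 -0.197  0.091] [ 0.642 -0.15   0.101]
```

View pics/c.png

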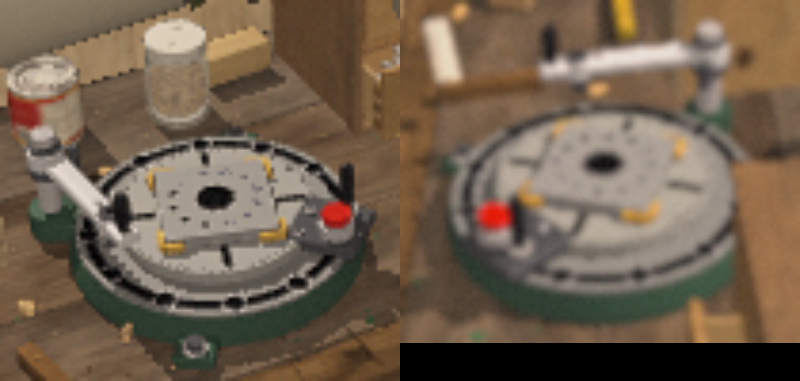

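The left crop shows the plunger at (336,214), with the handle just behind it and the guide knob at (121,212). From the cloud:

| Point | x (m) | y (m) |
|---|---|---|
| base centre | 0.568 | 0.071 |
| plunger | 0.476 | -0.015 |
| handle | 0.497 | -0.037 |

The plunger's radius comes out at 126 mm, against 125 mm given. Next I'll move above the fixture and take a closer look.

step_arm:
  delta_pos:
    - [0.54,-0.9,0.16]
    - [0.54,-0.9,0.16]
    - [0.54,-0.9,0.16]
    - [0.54,-0.9,0.16]
    - [0.54,-0.9,0.16]
    - [0.54,-0.9,0.16]
    - [0.54,-0.9,0.16]
    - [0.54,-0.9,0.16]
    - [0.54,-0.9,0.16]
    - [0.54,-0.9,0.16]
    - [0.54,-0.9,0.16]
    - [0.54,-0.9,0.16]
  turn: [0.37,0.37,0.37,0.37,0.37,0.37,0.37,0.37,0.37,0.37,0.37,0.37]
  grip: 1
  newtons: 20

```text
time: 1.3
ee_pos: [0.3558, 0.3231, 0.2408]
eef_rot: [-0.11, 0.994, -0.0, -0.0]
ft_force: [-0.1, 0.5, -0.3]
width: 0.0028
grip_force: 0.0
```

step_arm:
  delta_pos:
    - [0.54,-0.9,0.16]
    - [0.54,-0.9,0.16]
    - [0.54,-0.9,0.16]
    - [0.54,-0.9,0.16]
    - [0.54,-0.9,0.16]
    - [0.54,-0.9,0.16]
    - [0.54,-0.9,0.16]
    - [0.54,-0.9,0.16]
    - [0.54,-0.9,0.16]
    - [0.54,-0.9,0.16]
    - [0,0,0]
    - [0,0,0]
  turn: [0.37,0.37,0.37,0.37,0.37,0.37,0.37,0.37,0.37,0.37,0.37,0.37]

```text
time: 2.5
ee_pos: [0.4907, 0.0984, 0.2806]
eef_rot: [-0.367, 0.93, -0.0, -0.0]
ft_force: [0.1, 0.1, -0.6]
width: 0.0004
grip_force: 0.0
```

```bash
cat > w.py <<'E'
import sys
from h import *
c=camera("wrist");n=sys.argv[1];np.savez(n+".npz",**c);save(c,n+".png")
s=read_state();print(s["time"],s["ee_pos"].round(4) if hasattr(s["ee_pos"],'round') else s["ee_pos"],s["eef_rot"],s["ft_force"],s["width"])
P=cloud(c);I=c["image"].astype(int);ok=c["z_map"]>0
r=ok&(I[...,0]>2*I[...,1])&(I[...,0]>90)&(P[...,2]>.062)&(P[...,2]<.083)
if r.sum()>10:
    (q,rad),_=cv2.minEnclosingCircle(P[r][:,:2].astype(np.float32)),0
    print("red",r.sum(),P[r].mean(0),q,rad,np.median(P[r][:,2]))
dark=ok&(I.max(-1)<70)
for nm,lo,hi in(("handle",.106,.118),("knob",.134,.147)):
    h=(ok&(P[...,2]>lo)&(P[...,2]<hi)&(P[...,0]>.4)).astype(np.uint8)
    L=cv2.connectedComponentsWithStats(h)
    for i in range(1,L[0]):
        s=L[1]==i
        if s.sum()>25: q=P[s];print(nm,L[2][i],q.mean(0).round(4),((q.max(0)+q.min(0))/2).round(4),np.ptp(q,0).round(4))
E
python3 w.py w1
```

```text
2.55 [0.4904 0.0989 0.2805] [-3.68344582e-01  9.29689259e-01  4.11912106e-05 -3.85868071e-04] [-0.80125037  0.08259485 -0.23377148] 0.0005975801303292501
red 373 [ 0.47539441 -0.01599536  0.07736095] (0.47486281394958496, -0.017410364001989365) 0.015610276721417904 0.07742686253057085
handle [169  97  11  11  97] [ 0.4958 -0.0371  0.1094] [ 0.4962 -0.0374  0.1098] [0.0125 0.0126 0.0074]
handle [  0 124  22  21 131] [ 0.6671 -0.1632  0.1126] [ 0.6689 -0.1669  0.1123] [0.007  0.0303 0.0113]
handle [  0 143  32  54 321] [ 0.7009 -0.1381  0.1119] [ 0.7099 -0.1409  0.112 ] [0.0895 0.0109 0.012 ]
handle [281 222  11   7  28] [0.517  0.1766 0.1128] [0.5186 0.1785 0.1122] [0.0124 0.0093 0.0114]
handle [370 379  15   5  39] [0.6135 0.4872 0.112 ] [0.6135 0.4877 0.1117] [0.0049 0.0372 0.0114]
knob [  0 139  15  33 198] [ 0.6748 -0.141   0.1395] [ 0.6823 -0.1473  0.1405] [0.0356 0.0202 0.0129]
```

View pics/w1.png

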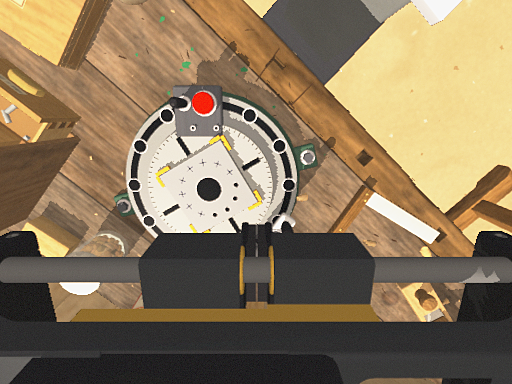

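The wrist picture shows the plunger at (203,103) and the handle at (180,103). The tool's closing line is already along the tangent. I'll move over the plunger, about 3 mm towards the handle.

step_arm:
  delta_pos:
    - [-0.09,-0.78,-0.3]
    - [-0.09,-0.78,-0.3]
    - [-0.09,-0.78,-0.3]
    - [-0.09,-0.78,-0.3]
    - [-0.09,-0.78,-0.3]
    - [-0.08,-0.78,-0.3]
    - [0,0,-0.9]
    - [0,0,-0.9]
    - [0,0,-0.9]
    - [0,0,-0.9]
    - [0,0,-0.9]
    - [0,0,-0.7]
  turn: [0,0,0,0,0,0,0,0,0,0,0,0]

```text
time: 3.75
ee_pos: [0.4765, -0.0176, 0.1044]
eef_rot: [-0.366, 0.93, 0.0, -0.001]
ft_force: [0.3, -0.1, -0.2]
width: 0.0005
grip_force: 0.0
```

```bash
python3 w.py w2; python3 - <<'E'
from h import *
a=camera("scene");b=camera("side")
ca=cv2.resize(a["image"][190:260,205:285],(400,350),interpolation=2); cb=cv2.resize(b["image"][150:220,190:270],(400,350),interpolation=2)
cv2.imwrite("pics/d.png",np.vstack([np.hstack([ca,cb])])[...,::-1])
E
```

```text
3.8 [ 0.4751 -0.0177  0.1021] [-3.66459809e-01  9.30431129e-01  4.13419555e-04 -2.22540523e-03] [-2.70115493  1.15176945 -4.24874003] 0.0007391666776404042
red 931 [ 0.47521813 -0.01725046  0.07710397] (0.4768933653831482, -0.017067650333046913) 0.015910325571894646 0.07734202053343939
handle [210 214  18  18 239] [ 0.4953 -0.0386  0.1095] [ 0.4965 -0.0381  0.1094] [0.0128 0.0125 0.0067]
knob [241 223  32  11 261] [ 0.4698 -0.025   0.141 ] [ 0.4694 -0.0254  0.1405] [0.0127 0.0136 0.0128]
```

View pics/d.png

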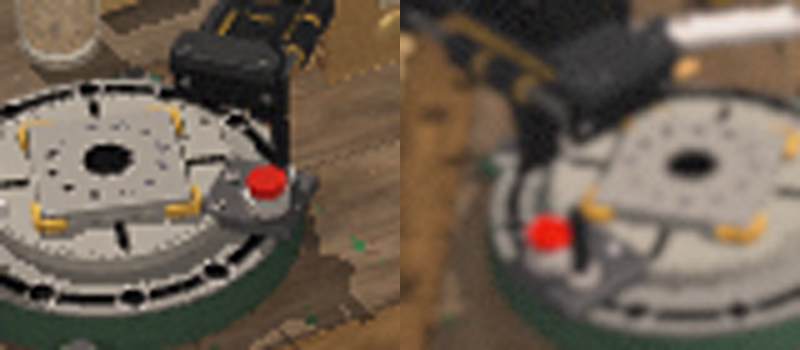

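View pics/w2.png

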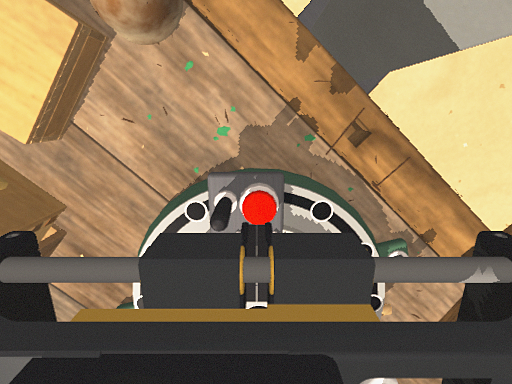

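The tip is centred over the plunger, with the handle just beside it at (222,215) in the wrist view. Now I'll press.

step_arm:
  delta_pos:
    - [0,0,0]
    - [0,0,-0.4]
    - [0,0,-0.4]
    - [0,0,-0.2]
    - [0,0,-0.2]
    - [0,0,-0.1]
    - [0,0,-0.1]
    - [0,0,0]
  turn: [0,0,0,0,0,0,0,0]

```text
time: 4.7
ee_pos: [0.4771, -0.0177, 0.0707]
eef_rot: [-0.367, 0.93, 0.0, -0.0]
ft_force: [-0.3, -0.7, 0.2]
width: 0.0006
grip_force: 0.0
```

```bash
python3 w.py w3; python3 -c "
from h import *
s=read_state();print(s['ee_pos'],s['ft_force'],s['torque'])
c=camera('side');P=cloud(c);I=c['image'].astype(int)
r=(I[...,0]>1.8*I[...,1])&(I[...,0]>110)&(abs(P[...,0]-.476)<.03)&(abs(P[...,1]+.017)<.03);print(P[r].mean(0),P[r].max(0),r.sum())
save(c,'s3.png')"
```

```text
4.75 [ 0.4773 -0.0177  0.0709] [-3.66644336e-01  9.30361182e-01  2.01176958e-05 -3.05155225e-05] [-0.24555743  1.26269535 -0.0594129 ] 0.0006263578195456949
red 743 [ 0.47085782 -0.02017149  0.07679776] (0.47534000873565674, -0.016704998910427094) 0.014551598578691483 0.07724601097198722
handle [241 225  32  13 268] [ 0.4705 -0.0252  0.1122] [ 0.4699 -0.0254  0.112 ] [0.0126 0.014  0.012 ]
knob [245 248  24   9 160] [ 0.4708 -0.025   0.1377] [ 0.4701 -0.0256  0.1384] [0.0089 0.0091 0.0088]
[ 0.47729318 -0.01769533  0.07089948] [-0.24555743  1.26269535 -0.0594129 ] [0.04083346 0.03288014 0.04248562]
[ 0.47822524 -0.02149015  0.0812581 ] [ 0.49570696 -0.00304952  0.10522297] 57
```

```bash
python3 - <<'E'
from h import *
b=cv2.imread("pics/s3.png");w=cv2.imread("pics/w3.png")
m=np.hstack([cv2.resize(b[165:225,190:260],(400,343),interpolation=2),cv2.resize(w[160:270,190:320],(400,343),interpolation=2)])
cv2.imwrite("pics/e.png",m)
c=dict(np.load("w3.npz"));P=cloud(c)
for col in (248,258,266):print([ (r,*P[r,col].round(3)) for r in range(190,256,5)])
E
```

```text
[(190, np.float64(0.469), np.float64(-0.035), np.float64(0.052)), (195, np.float64(0.471), np.float64(-0.033), np.float64(0.054)), (200, np.float64(0.472), np.float64(-0.032), np.float64(0.064)), (205, np.float64(0.474), np.float64(-0.03), np.float64(0.066)), (210, np.float64(0.475), np.float64(-0.029), np.float64(0.075)), (215, np.float64(0.477), np.float64(-0.027), np.float64(0.077)), (220, np.float64(0.479), np.float64(-0.025), np.float64(0.078)), (225, np.float64(0.473), np.float64(-0.029), np.float64(0.105)), (230, np.float64(0.474), np.float64(-0.029), np.float64(0.111)), (235, np.float64(0.474), np.float64(-0.028), np.float64(0.116)), (240, np.float64(0.474), np.float64(-0.028), np.float64(0.123)), (245, np.float64(0.474), np.float64(-0.028), np.float64(0.128)), (250, np.float64(0.474), np.float64(-0.028), np.float64(0.135)), (255, np.float64(0.474), np.float64(-0.028), np.float64(0.139))]
[(190, np.float64(0.464), np.float64(-0.03), np.float64(0.052)), (195, np.float64(0.465), np.float64(-0.029), np.float64(0.06)), (200, np.float64(0.467), np.float64(-0.027), np.float64(0.065
[... 924 characters left out ...]
64(0.463), np.float64(-0.022), np.float64(0.074)), (210, np.float64(0.465), np.float64(-0.021), np.float64(0.078)), (215, np.float64(0.468), np.float64(-0.018), np.float64(0.077)), (220, np.float64(0.471), np.float64(-0.015), np.float64(0.077)), (225, np.float64(0.466), np.float64(-0.022), np.float64(0.106)), (230, np.float64(0.466), np.float64(-0.022), np.float64(0.112)), (235, np.float64(0.466), np.float64(-0.022), np.float64(0.119)), (240, np.float64(0.467), np.float64(-0.021), np.float64(0.124)), (245, np.float64(0.467), np.float64(-0.021), np.float64(0.129)), (250, np.float64(0.468), np.float64(-0.021), np.float64(0.133)), (255, np.float64(0.468), np.float64(-0.021), np.float64(0.139))]
```

View pics/e.png

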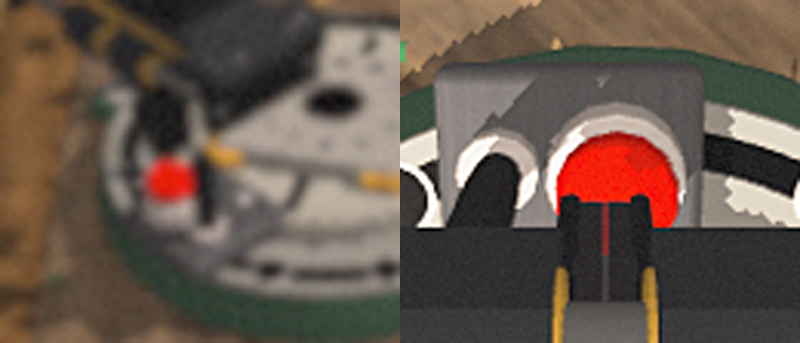

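The wrist crop shows the finger tip over the inner half of the red button, which is still up. The measured tip height and the picture disagree, so I'll check the finger's real end in the other cameras before pressing further.

```bash
python3 - <<'E'
from h import *
t=np.array(read_state()["ee_pos"]);print(t)
u=np.array([.70,-.714]);r=np.array([-.714,-.70])
for n in("scene","side","wrist"):
    c=camera(n);P=cloud(c);d=P[...,:2]-t[:2]
    A=d@u;B=d@r;m=(abs(A)<.022)&(abs(B)<.016)&(c["z_map"]>0)&(P[...,2]>.06)&(P[...,2]<.2)
    print(n,m.sum())
    for lo in np.arange(.06,.15,.006):
        k=m&(P[...,2]>=lo)&(P[...,2]<lo+.006)
        if k.sum(): print(round(lo,3),k.sum(),"u",A[k].min().round(3),A[k].max().round(3),"r",B[k].min().round(3),B[k].max().round(3),c["image"][k].mean(0).round())
    K=c["mtx"];V=c["view"]
    for z in(0,.03):
        q=V[:3,:3]@(t+[0,0,z])+V[:3,3];print("proj",z,K[0,0]*q[0]/-q[2]+K[0,2],K[1,1]*-q[1]/-q[2]+K[1,2],-q[2])
E
```

```text
[ 0.47742012 -0.01769762  0.07103294]
scene 93
0.06 17 u -0.022 0.006 r -0.016 0.013 [136. 116. 109.]
0.066 13 u -0.021 0.02 r -0.015 0.01 [140.  53.  47.]
0.072 28 u -0.02 0.02 r -0.015 0.012 [180.  37.  27.]
0.078 8 u -0.021 0.002 r -0.01 0.012 [197.  42.  31.]
0.084 1 u 0.017 0.017 r 0.006 0.006 [42. 30. 27.]
0.09 2 u -0.004 0.019 r 0.005 0.006 [27. 24. 22.]
0.096 4 u -0.012 0.007 r -0.008 0.005 [22. 23. 25.]
0.102 5 u -0.015 0.019 r -0.01 0.007 [31. 27. 27.]
0.108 2 u 0.003 0.019 r 0.005 0.007 [34. 28. 21.]
0.114 3 u 0.001 0.008 r 0.005 0.007 [16. 15. 17.]
0.126 2 u 0.003 0.003 r 0.01 0.01 [81. 64. 50.]
proj 0 259.0124816637769 225.39283054859655 1.7384524166335733
proj 0.03 258.96543979036596 218.86010689352463 1.7210991443125694
side 189
0.06 16 u -0.004 0.017 r -0.002 0.015 [151. 135. 128.]
0.066 18 u -0.014 0.015 r -0.005 0.015 [145. 110. 105.]
0.072 11 u -0.016 0.011 r -0.009 0.014 [187.  57.  52.]
0.078 40 u -0.015 0.015 r -0.015 0.013 [212.  48.  36.]
0.102 9 u -0.007 0.012 r -0.009 0.01 [75. 61. 57.]
0.108 13 u -0.007 0.011 r -0.012 0.012 [56. 54. 52.]
0.114 15 u -0.009 0
[... 653 characters left out ...]
.]
0.084 8 u 0.021 0.022 r 0.0 0.003 [45. 42. 42.]
0.09 11 u 0.021 0.022 r 0.0 0.004 [43. 40. 41.]
0.096 33 u -0.008 0.022 r 0.003 0.011 [59. 39. 40.]
0.102 114 u -0.008 0.009 r 0.009 0.011 [47. 38. 38.]
0.108 135 u -0.009 0.01 r 0.009 0.011 [49. 38. 38.]
0.114 130 u -0.008 0.009 r 0.008 0.011 [49. 38. 38.]
0.12 156 u -0.007 0.008 r 0.003 0.011 [47. 42. 42.]
0.126 143 u -0.007 0.008 r 0.006 0.011 [42. 39. 40.]
0.132 123 u -0.006 0.008 r 0.008 0.011 [44. 41. 41.]
0.138 80 u -0.005 0.006 r 0.009 0.012 [45. 43. 42.]
0.144 344 u -0.004 0.006 r -0.011 0.001 [69. 64. 63.]
proj 0 257.5813326043149 220.5606460191427 0.205375243226296
proj 0.03 257.79385299394266 238.28362083503504 0.1765753491462214
```

All three cameras put the real finger end at z≈0.100 while the reported TCP is 0.071, so the reading is about 28 mm too low along the tool. I'll measure the gripper's lower outline too, so its body clears the handle.

```bash
python3 - <<'E'
from h import *
t=np.array(read_state()["ee_pos"])
u=np.array([.70,-.714]);r=np.array([-.714,-.70])
for n in("scene","side","wrist"):
    c=camera(n);P=cloud(c);d=P[...,:2]-t[:2]
    A=d@u;B=d@r
    m=(abs(A)<.12)&(abs(B)<.06)&(c["z_map"]>0)&(P[...,2]>.085)&(P[...,2]<.3)
    print(n,m.sum())
    for a in np.arange(-.12,.12,.015):
        k=m&(A>=a)&(A<a+.015)
        if k.sum()>3: 
            z=P[...,2][k];o=np.argsort(z)[:1];print(round(a,3),k.sum(),"zmin5%",np.percentile(z,[0,5,50]).round(3),"B",B[k].min().round(3),B[k].max().round(3))
E
```

```text
scene 1034
-0.105 139 zmin5% [0.172 0.175 0.202] B -0.04 0.035
-0.09 134 zmin5% [0.165 0.17  0.2  ] B -0.041 0.034
-0.075 36 zmin5% [0.181 0.201 0.211] B -0.039 0.031
-0.06 23 zmin5% [0.181 0.187 0.208] B -0.028 0.029
-0.045 127 zmin5% [0.174 0.183 0.27 ] B -0.039 0.036
-0.03 248 zmin5% [0.105 0.189 0.227] B -0.039 0.039
-0.015 126 zmin5% [0.097 0.109 0.228] B -0.04 0.04
0.0 55 zmin5% [0.104 0.115 0.201] B -0.04 0.037
0.015 37 zmin5% [0.088 0.094 0.192] B 0.003 0.038
0.03 26 zmin5% [0.178 0.187 0.211] B 0.02 0.037
0.045 9 zmin5% [0.182 0.183 0.202] B 0.021 0.032
0.06 40 zmin5% [0.172 0.177 0.204] B 0.015 0.038
0.075 30 zmin5% [0.168 0.171 0.197] B 0.016 0.038
0.09 4 zmin5% [0.204 0.205 0.209] B 0.021 0.03
side 1799
-0.105 13 zmin5% [0.202 0.209 0.216] B -0.013 0.033
-0.09 113 zmin5% [0.172 0.177 0.196] B -0.019 0.036
-0.075 68 zmin5% [0.185 0.189 0.214] B -0.014 0.035
-0.06 22 zmin5% [0.187 0.189 0.211] B 0.016 0.031
-0.045 28 zmin5% [0.18  0.186 0.206] B 0.016 0.036
-0.03 49 zmin5% [0.178 0.18  0.197] B 0.019 0.037
-0.015 133 zmin5% [0.104 0.116 0.206] B 0.005 0.038
0.0 188 zmin5% [
[... 275 characters left out ...]
 B -0.037 0.04
0.09 127 zmin5% [0.196 0.198 0.209] B -0.035 0.038
wrist 65714
-0.09 3380 zmin5% [0.17  0.172 0.18 ] B -0.035 0.035
-0.075 1577 zmin5% [0.182 0.184 0.187] B 0.003 0.032
-0.06 4511 zmin5% [0.182 0.185 0.208] B 0.016 0.033
-0.045 5258 zmin5% [0.174 0.185 0.209] B 0.016 0.037
-0.03 8319 zmin5% [0.175 0.182 0.198] B 0.015 0.038
-0.015 8818 zmin5% [0.099 0.149 0.199] B -0.01 0.038
0.0 8922 zmin5% [0.1   0.138 0.199] B -0.011 0.039
0.015 8824 zmin5% [0.085 0.18  0.198] B 0.001 0.039
0.03 6377 zmin5% [0.085 0.186 0.208] B 0.004 0.039
0.045 4841 zmin5% [0.182 0.185 0.208] B 0.018 0.035
0.06 1567 zmin5% [0.182 0.184 0.187] B 0.018 0.035
0.075 3320 zmin5% [0.17  0.172 0.18 ] B -0.0 0.04
```

The body's underside is at 0.170, which is 70 mm above the finger end, so the gripper itself matches its description. Only the reported z is biased: true z ≈ reported + 0.0285. I'll move towards the handle and press the plunger down to a true z of about 0.068, which is 0.0395 reported.

step_arm:
  delta_pos:
    - [0.11,-0.13,0]
    - [0.11,-0.14,0]
    - [0,0,-0.4]
    - [0,0,-0.4]
    - [0,0,-0.15]
    - [0,0,-0.15]
    - [0,0,-0.1]
    - [0,0,0]
    - [0,0,0]
  turn: [0,0,0,0,0,0,0,0,0]

```text
time: 6.0
ee_pos: [0.4833, -0.0246, 0.0411]
eef_rot: [-0.367, 0.93, -0.0, 0.0]
ft_force: [-0.5, -0.4, 7.7]
width: 0.0009
grip_force: 5.9
```

The force is 7.7 N, so the button is almost at its stop. Now I'll push round the arc about 12° while keeping it pressed.

step_arm:
  delta_pos:
    - [0,0,-0.03]
    - [0.137,-0.112,0]
    - [0.141,-0.107,0]
    - [0.144,-0.102,0]
    - [0.148,-0.097,0]
    - [0.151,-0.091,0]
    - [0.154,-0.086,0]
    - [0,0,0]
  turn: [0,0.29,0.29,0.29,0.29,0.29,0.29,0]

```text
time: 6.8
ee_pos: [0.5058, -0.0402, 0.0406]
eef_rot: [-0.462, 0.887, -0.0, 0.001]
ft_force: [1.1, -1.3, 9.1]
width: 0.0005
grip_force: 5.2
```

```bash
python3 w.py w4
```

```text
6.85 [ 0.5057 -0.0402  0.0406] [-4.61254244e-01  8.87267527e-01 -4.53295609e-04  8.07676390e-04] [ 0.09703554 -1.80861269  8.72369669] 0.00027494365454247863
red 450 [ 0.49114754 -0.04177695  0.06897035] (0.4939412474632263, -0.040139056742191315) 0.01302755530923605 0.0689720032128486
handle [245 250  24   7 119] [ 0.5008 -0.0488  0.1086] [ 0.5003 -0.0497  0.1098] [0.0097 0.008  0.0075]
knob [  1 231  41  26 523] [ 0.5526 -0.1142  0.1438] [ 0.5526 -0.1141  0.1434] [0.0085 0.0129 0.0071]
knob [472 231  40  26 534] [ 0.4217 -0.0222  0.1436] [ 0.4206 -0.0216  0.1432] [0.0125 0.0096 0.0075]
knob [158 233  85  13 255] [ 0.4999 -0.0819  0.1458] [ 0.5006 -0.0804  0.1453] [0.0233 0.0198 0.0033]
knob [271 233  84  13 234] [ 0.4697 -0.0607  0.1457] [ 0.4706 -0.0606  0.1451] [0.0252 0.0162 0.0037]
knob [ 33 283  24  39 601] [ 0.5658 -0.0934  0.1438] [ 0.5661 -0.093   0.1432] [0.0127 0.0172 0.0076]
knob [457 283  27  39 627] [ 0.4365 -0.0029  0.1437] [ 0.4367 -0.0022  0.1431] [0.013  0.0183 0.0077]
knob [243 289   2  20  34] [ 0.5061 -0.0498  0.1403] [ 0.5065 -0.0493  0.1409] [0.0062 0.0088 0.0094]
knob [442 379  16   5  75] [0.4584 0.0283 0.1438] [0.4585 0.0289 0.1433] [0.0054 0.0088 0.0074]
```

The plunger has moved about 12° round and is down at z 0.069. I'll raise the tip off the button and keep pushing on the handle.

step_arm:
  delta_pos:
    - [0,0,0.4]
    - [0,0,0.4]
    - [0.157,-0.081,0]
    - [0.16,-0.075,0]
    - [0.162,-0.07,0]
    - [0.165,-0.064,0]
    - [0.167,-0.058,0]
    - [0.169,-0.052,0]
    - [0.1,-0.028,0]
    - [0,0,0]
  turn: [0,0,0.29,0.29,0.29,0.29,0.29,0.29,0.17,0]

```text
time: 7.85
ee_pos: [0.5305, -0.0497, 0.06]
eef_rot: [-0.557, 0.83, 0.0, -0.001]
ft_force: [0.5, -0.1, 0.5]
width: 0.0004
grip_force: 0.2
```

```bash
python3 w.py w5 | grep -v knob
```

```text
7.9 [ 0.5305 -0.0499  0.0599] [-5.56750759e-01  8.30679401e-01  2.17415497e-04 -5.27085156e-04] [-0.29463074  0.6355315  -0.26189818] 0.0004750343111935728
red 854 [ 0.51549768 -0.05016843  0.06959296] (0.5181835889816284, -0.04627217352390289) 0.014461369253695011 0.06978627737380276
handle [243 233  28  19 299] [ 0.5276 -0.0591  0.1123] [ 0.527  -0.0584  0.112 ] [0.014  0.0101 0.0119]
```

The table is at about 24°. I'll push on gently until the pin drops in.

step_arm:
  delta_pos:
    - [0.085,-0.023,0]
    - [0.086,-0.022,0]
    - [0.086,-0.02,0]
    - [0.086,-0.019,0]
    - [0.086,-0.017,0]
    - [0.087,-0.016,0]
    - [0,0,0]
  turn: [0.15,0.15,0.15,0.15,0.15,0.15,0]

```text
time: 8.6
ee_pos: [0.5434, -0.0528, 0.0596]
eef_rot: [-0.601, 0.799, 0.0, -0.001]
ft_force: [0.0, -0.2, -0.6]
width: 0.0003
grip_force: 0.0
```

```bash
python3 w.py w6 | grep -v knob
```

```text
8.65 [ 0.5434 -0.0527  0.0596] [-6.00856356e-01  7.99356662e-01  3.82641454e-05 -7.51667818e-04] [-0.78515266  0.72058156 -0.42355468] 0.0005793531063231816
red 773 [ 0.52811235 -0.05677989  0.07672091] (0.5306699275970459, -0.051965948194265366) 0.01453773770481348 0.07720427616868214
handle [243 233  28  19 299] [ 0.5416 -0.0625  0.112 ] [ 0.5412 -0.0614  0.112 ] [0.0147 0.0095 0.012 ]
```

The plunger is up again (z 0.077) about one hole on. I'll back off, rise, and find the knob.

step_arm:
  delta_pos:
    - [-0.2,0.03,0]
    - [0,0,0.8]
    - [0,0,0.9]
    - [0,0,0.9]
    - [0,0,0.9]
    - [0,0,0.9]
    - [0,0,0.8]
    - [0,0,0]
  turn: [0,0,0,0,0,0,0,0]

```text
time: 9.45
ee_pos: [0.5394, -0.0515, 0.192]
eef_rot: [-0.601, 0.799, -0.001, 0.0]
ft_force: [0.4, 0.3, -0.9]
width: 0.0007
grip_force: 0.0
```

```bash
cat > k.py <<'E'
from h import *
print(read_state()["ee_pos"],read_state()["eef_rot"])
for n in("scene","side","wrist"):
    c=camera(n);P=cloud(c);I=c["image"].astype(int);ok=(c["z_map"]>0)&(P[...,0]>.42)&(P[...,0]<.80)&(P[...,1]>.08)&(P[...,1]<.27)
    k=ok&(P[...,2]>.105)&(P[...,2]<.147)&(I.max(-1)<75)
    if k.sum(): print(n,"knob",k.sum(),np.median(P[k],0).round(4),P[k].min(0).round(4),P[k].max(0).round(4))
    k=ok&(P[...,2]>.085)&(P[...,2]<.106)&(I.min(-1)>120)
    if k.sum()>10:
        x,y=P[k][:,0],P[k][:,1];p=np.polyfit(x,y,1);print("arm",k.sum(),p,"deg",np.degrees(np.arctan(p[0])),x.min(),x.max())
    k=ok&(P[...,2]>.112)&(P[...,2]<.126)&(I.min(-1)>120)
    if k.sum(): print("col",k.sum(),P[k].mean(0).round(4),np.ptp(P[k],0).round(3))
    g=(P[...,2]>.06)&(P[...,2]<.083)&(I[...,0]>2*I[...,1])&(I[...,0]>90)&(P[...,0]>.45)&(P[...,0]<.6)&(P[...,1]<0)
    if g.sum(): print("red",P[g].mean(0),P[g][:,2].max())
E
python3 k.py
```

```text
[ 0.53941914 -0.05151972  0.19196124] [-6.01032009e-01  7.99223800e-01 -1.28814702e-03  4.27230607e-04]
scene knob 40 [0.5138 0.1894 0.1223] [0.5056 0.1803 0.1064] [0.6572 0.2132 0.1405]
arm 168 [0.15735808 0.10693903] deg 8.942623732256209 0.5020893187315238 0.6710354688925868
col 20 [0.6693 0.2081 0.1186] [0.028 0.02  0.011]
red [ 0.52796103 -0.04571614  0.07358924] 0.08094713663065933
side knob 4 [0.5451 0.186  0.1078] [0.5433 0.1778 0.1056] [0.5469 0.1882 0.1095]
arm 205 [0.10410821 0.12437352] deg 5.943549876857583 0.5463364886372717 0.6891629219005599
col 28 [0.6731 0.1998 0.1209] [0.019 0.024 0.011]
red [ 0.53325851 -0.05313626  0.07897277] 0.0828381976522845
red [ 0.53102693 -0.05139096  0.07717678] 0.07943154423393489
```

The column is at about (0.672, 0.204) and the knob at about (0.520, 0.183), which is 153 mm apart (152 given). I'll go behind the knob on its +y side.

step_arm:
  delta_pos:
    - [-0.077,0.868,0]
    - [-0.077,0.868,0]
    - [-0.077,0.868,0]
    - [-0.077,0.868,0]
    - [-0.077,0.868,0]
    - [-0.077,0.868,0]
    - [-0.077,0.868,0]
    - [-0.077,0.868,0]
    - [-0.077,0.868,0]
    - [-0.077,0.868,0]
    - [-0.077,0.868,0]
    - [-0.077,0.868,0]
  turn: [0.29,0.29,0.29,0.29,0.29,0.29,0.29,0.29,0.29,0.29,0.29,0.29]

```text
time: 10.8
ee_pos: [0.5143, 0.2111, 0.1897]
eef_rot: [0.755, -0.655, 0.0, 0.0]
ft_force: [0.3, 0.5, -0.8]
width: 0.0005
grip_force: 0.0
```

step_arm:
  delta_pos:
    - [0,0,0]
    - [0,0,-0.5]
    - [0,0,-0.5]
    - [0,0,0]
  turn: [0,0,0,0]

```text
time: 11.2
ee_pos: [0.5147, 0.2068, 0.1623]
eef_rot: [0.753, -0.658, -0.0, 0.002]
ft_force: [-0.0, -0.8, 0.2]
width: 0.0
grip_force: 0.0
```

```bash
python3 k.py; python3 w.py w7
```

```text
[0.51467502 0.20684364 0.16233074] [ 7.53256233e-01 -6.57723935e-01 -4.17492181e-04  2.02430045e-03]
scene knob 43 [0.5157 0.189  0.1199] [0.5082 0.1818 0.1054] [0.6607 0.2211 0.1404]
arm 167 [0.16200719 0.1043125 ] deg 9.20237470590906 0.5008466593479428 0.6704452567268293
col 19 [0.6704 0.2078 0.1181] [0.018 0.021 0.008]
red [ 0.52847704 -0.04584291  0.07304346] 0.07881523966539028
side knob 26 [0.5225 0.1773 0.1288] [0.5162 0.1726 0.1098] [0.5271 0.181  0.1432]
arm 239 [0.13496757 0.10515796] deg 7.686623014864528 0.5106209272235465 0.6892012522696345
col 28 [0.6733 0.2012 0.1204] [0.023 0.026 0.012]
red [ 0.5332127  -0.05358897  0.07904532] 0.0826482431383273
wrist knob 419 [0.5224 0.1809 0.1362] [0.5134 0.1739 0.105 ] [0.6685 0.2127 0.142 ]
arm 3711 [0.12333202 0.11621074] deg 7.0308990560025135 0.5080992120952921 0.6841811951381811
col 543 [0.6702 0.2023 0.1193] [0.17  0.035 0.006]
11.4 [0.5157 0.2082 0.165 ] [ 7.53433974e-01 -6.57523472e-01  1.40866969e-04  3.31112995e-04] [0.07201759 0.02337548 0.20618003] 0.0006787550761703507
handle [ 71 153  37  36 566] [0.664  0.1992 0.1096] [0.6694 0.2024 0.112 ] [0.032 0.033 0.012]
handle [ 36 234  91  23 580] [0.6708 0.2683 0.112 ] [0.6795 0.2734 0.112 ] [0.0861 0.0228 0.0119]
handle [123 283  10  26 156] [0.6323 0.3267 0.112 ] [0.6322 0.3268 0.1119] [0.005  0.037  0.0118]
knob [246 168  20  19 274] [0.5204 0.1808 0.1386] [0.5204 0.1816 0.1381] [0.0154 0.0153 0.0079]
knob [ 39 247  71  10 529] [0.6652 0.2657 0.1404] [0.6688 0.266  0.1405] [0.0597 0.0078 0.0129]
knob [105 283  13  26 224] [0.6349 0.3058 0.1406] [0.6348 0.307  0.1405] [0.0047 0.0343 0.013 ]
```

View pics/w7.png

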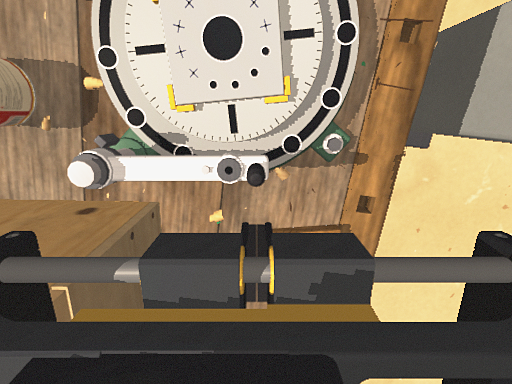

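step_arm:
  delta_pos:
    - [0,0,-0.8]
    - [0,0,-0.8]
    - [0,0,-0.8]
    - [0,0,-0.7]
    - [0,0,0]
  turn: [0,0,0,0,0]

```text
time: 11.9
ee_pos: [0.5145, 0.2077, 0.0855]
eef_rot: [0.754, -0.657, -0.001, 0.002]
ft_force: [-0.8, 0.0, 0.7]
width: 0.0005
grip_force: 0.0
```

```bash
python3 - <<'E'
from h import *
s=read_state();print(s["joint_positions"],s["ft_force"],s["ee_pos"])
o=np.array([.672,.203]);k=np.array([.5205,.181]);a0=np.arctan2(*(k-o)[::-1]);print(np.linalg.norm(k-o),np.degrees(a0))
p=np.array(s["ee_pos"][:2])
for d in range(0,53,4):
    t=a0+np.radians(d);w=o+.152*np.array([np.cos(t),np.sin(t)])-.0175*np.array([-np.sin(t),np.cos(t)])
    print(d,w.round(4),((w-p)/.025).round(2));p=w
E
```

```text
[ 0.47546468  0.56319655 -1.20440055  1.73127015  0.55369551  1.24422912
  2.41084349] [-0.75250149  0.01935404  0.6930789 ] [0.51454385 0.20769257 0.08550069]
0.1530890263866095 -171.7375750646702
0 [0.5191 0.1985] [ 0.18 -0.37]
4 [0.5198 0.1878] [ 0.03 -0.43]
8 [0.5212 0.1772] [ 0.06 -0.42]
12 [0.5233 0.1668] [ 0.09 -0.42]
16 [0.5262 0.1565] [ 0.12 -0.41]
20 [0.5298 0.1464] [ 0.14 -0.4 ]
24 [0.5341 0.1367] [ 0.17 -0.39]
28 [0.5391 0.1272] [ 0.2  -0.38]
32 [0.5447 0.1181] [ 0.22 -0.36]
36 [0.5509 0.1094] [ 0.25 -0.35]
40 [0.5578 0.1012] [ 0.27 -0.33]
44 [0.5651 0.0935] [ 0.3  -0.31]
48 [0.573  0.0863] [ 0.32 -0.29]
52 [0.5814 0.0797] [ 0.34 -0.26]
```

The tip is down behind the knob with joint 7 near its range, so I'll push without turning.

step_arm:
  delta_pos:
    - [0.18,-0.37,0]
    - [0.03,-0.43,0]
    - [0.06,-0.42,0]
    - [0.09,-0.42,0]
    - [0.12,-0.41,0]
    - [0.14,-0.4,0]
    - [0.17,-0.39,0]
    - [0.2,-0.38,0]
    - [0.22,-0.36,0]
    - [0,0,0]
  turn: [0,0,0,0,0,0,0,0,0,0]

```text
time: 12.9
ee_pos: [0.5463, 0.1168, 0.0869]
eef_rot: [0.753, -0.658, -0.0, 0.001]
ft_force: [-0.3, -0.1, -0.2]
width: 0.0002
grip_force: 0.0
```

```bash
python3 k.py; python3 w.py w8|grep knob; python3 -c "
from h import *
print(read_state()['joint_positions'])"
```

```text
[0.54630505 0.11684521 0.08689984] [ 7.52804014e-01 -6.58243995e-01 -5.02325948e-05  9.77865006e-04]
scene knob 47 [0.5423 0.1291 0.1298] [0.5303 0.115  0.1056] [0.664  0.2209 0.145 ]
arm 215 [ 0.89646875 -0.38823706] deg 41.87523386000988 0.543312144793836 0.6763344314317927
col 19 [0.6699 0.208  0.1185] [0.023 0.021 0.01 ]
red [ 0.52728771 -0.04521752  0.07358   ] 0.07846174944499418
side knob 64 [0.556  0.0967 0.1319] [0.5417 0.0903 0.1113] [0.5687 0.1135 0.1461]
arm 234 [ 0.87639532 -0.39809444] deg 41.23117312037918 0.5469321433531829 0.6890148451725862
col 27 [0.6734 0.1999 0.1207] [0.023 0.025 0.013]
red [ 0.53317172 -0.05350491  0.07909775] 0.08277048520654928
wrist knob 1617 [0.5572 0.1012 0.1351] [0.5391 0.0901 0.105 ] [0.6825 0.194  0.147 ]
arm 2949 [ 0.94412498 -0.43753309] deg 43.35374699333284 0.5460709180939505 0.6868271751872728
col 114 [0.6651 0.1891 0.1183] [0.139 0.104 0.008]
knob [221 201  29  29 592] [0.5606 0.0966 0.1385] [0.5607 0.0979 0.1381] [0.0151 0.0159 0.0082]
knob [243 234  28  18 324] [0.5472 0.109  0.1407] [0.5474 0.1109 0.1405] [0.015  0.0092 0.013 ]
[ 0.65895482  0.59210748 -1.24039065  1.72287663  0.58747305  1.26269799
  2.55873181]
```

Joint 7 is at 2.56, close to its 2.6 limit. The finger section is nearly square, so I'll turn the tool back for relief and then push on.

step_arm:
  delta_pos:
    - [0,0,0]
    - [0,0,0]
    - [0,0,0]
    - [0,0,0]
    - [0,0,0]
    - [0.125,-0.175,0]
    - [0.125,-0.175,0]
    - [0.135,-0.165,0]
    - [0,0,0]
  turn: [-0.6,-0.6,-0.6,-0.6,-0.6,-0.3,-0.3,-0.3,0]

```text
time: 14.0
ee_pos: [0.5559, 0.1051, 0.0872]
eef_rot: [-0.58, 0.815, -0.0, -0.001]
ft_force: [-0.4, -0.1, -0.2]
width: 0.0004
grip_force: 0.0
```

```bash
cat > g.py <<'E'
from h import *
s=read_state();print(s['joint_positions'][6],s["ft_force"],s["ee_pos"])
c=camera("wrist");P=cloud(c);k=(c["z_map"]>0)&(P[...,2]>.134)&(P[...,2]<.147)&(P[...,0]>.45)&(P[...,0]<.65)&(P[...,1]<.2)&(P[...,1]>.03)
d=np.hypot(*(P[...,:2]-np.array(s["ee_pos"])[:2]).transpose(2,0,1));k&=d>.0125
k&=d<.04
q=P[k];m=(q.max(0)+q.min(0))/2;print(len(q),m,np.ptp(q,0),np.degrees(np.arctan2(m[1]-.203,m[0]-.672))%360)
E
python3 g.py
```

```text
2.1646268247089493 [-0.43802956 -0.05987652 -0.22209724] [0.55588072 0.1051181  0.08722072]
270 [0.561194   0.08903591 0.1405112 ] [0.03078282 0.01594481 0.01279474] 225.80496954820578
```

step_arm:
  delta_pos:
    - [0.135,-0.165,0]
    - [0.15,-0.155,0]
    - [0.15,-0.155,0]
    - [0,0,0]
  turn: [-0.3,-0.3,-0.3,0]

```text
time: 14.45
ee_pos: [0.5639, 0.0973, 0.0872]
eef_rot: [-0.536, 0.844, 0.003, -0.001]
ft_force: [-9.3, 8.5, 3.1]
width: 0.0007
grip_force: 6.8
```

step_arm:
  delta_pos:
    - [0.08,-0.073,0]
    - [0.08,-0.073,0]
    - [0,0,0]
  turn: [0,0,0]

```text
time: 14.75
ee_pos: [0.564, 0.0972, 0.0871]
eef_rot: [-0.538, 0.843, 0.005, -0.003]
ft_force: [-27.8, 15.2, 12.9]
width: 0.0002
grip_force: 16.4
```

```bash
python3 g.py; python3 k.py | grep -v red
```

```text
2.0954436229984803 [-27.81003704  15.23290124  12.85468923] [0.56400768 0.0971552  0.08708258]
119 [0.5666392  0.08250734 0.14003686] [0.02579052 0.01434611 0.01203124] 228.833007511762
[0.56399274 0.09713372 0.08705303] [-0.53828241  0.84274243  0.00505842 -0.00341511]
scene knob 26 [0.5628 0.1071 0.1194] [0.5509 0.0839 0.1051] [0.662  0.2195 0.1285]
arm 217 [ 1.18060838 -0.57674426] deg 49.73470264401213 0.5598388137162911 0.6726726077941698
col 20 [0.6697 0.208  0.1182] [0.023 0.019 0.01 ]
side knob 56 [0.569  0.0871 0.1343] [0.5554 0.0802 0.1063] [0.6596 0.2006 0.1469]
arm 189 [ 1.1489411  -0.58367936] deg 48.96477635972626 0.5642596696812839 0.6889375206476672
col 21 [0.6763 0.1987 0.1203] [0.015 0.021 0.013]
wrist knob 733 [0.5624 0.0875 0.1318] [0.5525 0.08   0.1056] [0.5708 0.0933 0.147 ]
arm 215 [0.00749886 0.07946748] deg 0.429644880089164 0.5624592179909044 0.5950255505812292
col 1 [0.5675 0.0833 0.1159] [0. 0. 0.]
```

The force rose sharply with no further motion, so the guide is at its stop. I'll back off, rise, and check.

step_arm:
  delta_pos:
    - [-0.16,0.15,0]
    - [-0.3,0.3,0]
    - [-0.3,0.3,0]
    - [0,0,0.8]
    - [0,0,0.9]
    - [0,0,0.9]
    - [-0.4,0.4,0.9]
    - [-0.6,0.6,0.5]
    - [-0.6,0.6,0]
    - [-0.6,0.6,0]
    - [0,0,0]
    - [0,0,0]
  turn: [0,0,0,0,0,0,0,0,0,0,0,0]

```text
time: 16.15
ee_pos: [0.4956, 0.1643, 0.1866]
eef_rot: [-0.536, 0.844, -0.0, -0.001]
ft_force: [0.4, 0.3, 0.5]
width: 0.0004
grip_force: 0.0
```

```bash
python3 k.py; python3 w.py w9; python3 - <<'E'
from h import *
a=camera("scene");b=camera("side")
w=cv2.imread("pics/w9.png")
m=np.hstack([cv2.resize(a["image"][190:260,180:270],(400,311),interpolation=2)[...,::-1],cv2.resize(w,(400,311))])
cv2.imwrite("pics/f.png",m)
E
```

```text
[0.4955753  0.16425932 0.18662844] [-5.36191244e-01  8.44095936e-01 -3.59203461e-04 -9.33226532e-04]
scene knob 38 [0.5738 0.0909 0.1222] [0.5657 0.0815 0.1054] [0.6586 0.2193 0.14  ]
arm 227 [ 1.2027666  -0.59149658] deg 50.259305522415765 0.5608563627680703 0.6729054591783723
col 21 [0.6692 0.2081 0.1179] [0.028 0.022 0.008]
red [ 0.52811178 -0.045797    0.07346039] 0.07901617392373406
side knob 9 [0.5851 0.0819 0.124 ] [0.5754 0.0807 0.1147] [0.5856 0.0879 0.142 ]
arm 200 [ 1.12920019 -0.57072447] deg 48.47245883392214 0.5642458327671795 0.6895718162586131
col 28 [0.6732 0.2    0.1211] [0.023 0.024 0.014]
red [ 0.53299201 -0.05354612  0.0790616 ] 0.08254035614909994
wrist knob 299 [0.5717 0.0851 0.1345] [0.5688 0.08   0.105 ] [0.5952 0.1058 0.142 ]
arm 2088 [ 1.03196531 -0.50089767] deg 45.90125853361366 0.5619670078822889 0.665460512503314
col 325 [0.6682 0.2001 0.1191] [0.109 0.124 0.008]
red [ 0.53226722 -0.0432734   0.07697449] 0.0797061293366017
16.35 [0.4964 0.1637 0.1869] [-5.35478811e-01  8.44548360e-01  2.34950775e-04 -6.75206944e-04] [-0.25890514 -0.11935502  0.40019558] 0.0006862773307123144
red 490 [ 0.53557349 -0.04059054  0.07687154] (0.6598567962646484, 0.0658525824546814) 0.18009738624095917 0.07730337741072721
handle [140 147  15  15  58] [0.571  0.0834 0.113 ] [0.5723 0.0831 0.1117] [0.0069 0.0153 0.0113]
handle [127 283  15  17  87] [0.6623 0.2062 0.1131] [0.6656 0.2062 0.1124] [0.0146 0.0255 0.0111]
knob [126 150  19  18 246] [0.5752 0.0834 0.1385] [0.5764 0.0831 0.1385] [0.015  0.015  0.0084]
```

View pics/f.png

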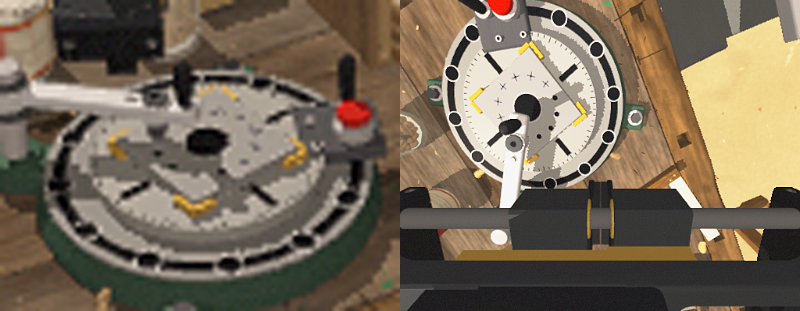

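The picture shows the plunger up in the next hole and the guide over the plate. The knob direction is 231.2° against 230.8° expected for the stop, since the bush lies on the line from pivot to centre. The table has turned 30° and the robot is clear, so I'm handing in.

```bash
python3 -c "
from bench import *
print(close_job())"
```

```text
the job is handed in; nothing more can be done
None
```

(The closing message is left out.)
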